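Refill the analyser's cartridge drawer

TASK

Make the test analyser ready: first lift the carton of wipes out of the drawer's way and stand it upright on the green mat, then press the green release pad and let the drawer spring fully out by itself. Put a spare cartridge from the blue mat flat into every empty bay, leaving the cartridges already loaded in their bays, and with all five bays full push the drawer home until it latches. Do not let the drawer hit the carton, and do not knock the mug or the bottles about.

Things in the scene. Friction and masses are not known exactly. Their poses are not given: they have to be found in the camera images.
- drawer (a joint): the analyser's drawer, m: about 0.001 latched shut, 0.13 sprung fully out (along the analyser's -x, towards the robot), where it stays. A spring drives it out: 5.5 N shut, 3 N fully out. To latch, push it slowly past home to at least -0.002 (6 to 10 N at the latch; hard stop at -0.005), then let go.
- drawer_front (a point): centre of the outer face of the drawer's grey front panel (moves with it). The panel is 310 mm wide, 12 mm thick and 46 mm high, its lower edge 9 mm and its upper edge 55 mm above the table, this point 32 mm above the table; it stands 25 mm proud of the housing when shut. x axis points into the machine.
- analyser: bench-top test analyser, fixed to the table. Origin: on the table, middle of the lower front edge of its white housing; x points into the machine (away from the robot), y to the left, z up. Housing 340 mm wide, 240 deep, 78 mm high, with a blue console 136 mm high over the rear 90 mm (x above 0.15). The drawer comes out from under its lintel, which is 58 mm above the table.
- release_top (a point): centre of the upper face of the green release pad (44 x 74 mm, on the housing's top, 90 mm above the table and 50 mm behind the housing's front); press it straight down: travel 9 mm, about 4 N; the drawer is let go after 5 to 6 mm, and the pad springs back up.
- carton: blue and white carton of wipes, 50 (its x) x 120 (its y) x 60 mm (z), 220 g, loose, standing on the table in the drawer's way; origin at the centre of its underside.
- green_mat: flat green mat, 240 (x) x 190 mm (y), 1 mm thin, to one side of the analyser: where the carton goes; origin at its centre.
- bay1 (a point): centre of the floor of drawer bay 1 (bays 1 to 5 run from the analyser's left, +y, to its right, 60 mm apart; moves with the drawer). Open pocket 98 mm along the analyser's x, 40 mm wide, floor 20 mm above the table, rim 10 mm above floor; a cartridge lies on its floor, long side along x, either way round. Drawer out, its centre is 84 mm in front of the housing.
- bay2 (a point): centre of the floor of drawer bay 2 (bays 1 to 5 run from the analyser's left, +y, to its right, 60 mm apart; moves with the drawer). As bay1.
- bay3 (a point): centre of the floor of drawer bay 3 (bays 1 to 5 run from the analyser's left, +y, to its right, 60 mm apart; moves with the drawer). As bay1.
- bay4 (a point): centre of the floor of drawer bay 4 (bays 1 to 5 run from the analyser's left, +y, to its right, 60 mm apart; moves with the drawer). As bay1.
- bay5 (a point): centre of the floor of drawer bay 5 (bays 1 to 5 run from the analyser's left, +y, to its right, 60 mm apart; moves with the drawer). As bay1.
- spare1: spare white test cartridge with an orange label, a block 90 (its x) x 32 (its y) x 30 mm (z), 80 g; origin at the centre of its underside. At the start it lies flat on the thin blue mat (240 x 190 mm) across from the green one.
- spare2: spare white test cartridge with an orange label, a block 90 (its x) x 32 (its y) x 30 mm (z), 80 g; origin at the centre of its underside. At the start it lies flat on the thin blue mat (240 x 190 mm) across from the green one.
- spare3: spare white test cartridge with an orange label, a block 90 (its x) x 32 (its y) x 30 mm (z), 80 g; origin at the centre of its underside. At the start it lies flat on the thin blue mat (240 x 190 mm) across from the green one.
- spare4: spare white test cartridge with an orange label, a block 90 (its x) x 32 (its y) x 30 mm (z), 80 g; origin at the centre of its underside. At the start it lies flat on the thin blue mat (240 x 190 mm) across from the green one.
- loaded1: already loaded white test cartridge with an orange label, a block 90 (its x) x 32 (its y) x 30 mm (z), 80 g; origin at the centre of its underside. Sits in bay 1 from the start if it is present; if it is absent (None), bay 1 starts empty.
- loaded2: already loaded white test cartridge with an orange label, a block 90 (its x) x 32 (its y) x 30 mm (z), 80 g; origin at the centre of its underside. Sits in bay 2 from the start if it is present; if it is absent (None), bay 2 starts empty.
- loaded3: already loaded white test cartridge with an orange label, a block 90 (its x) x 32 (its y) x 30 mm (z), 80 g; origin at the centre of its underside. Sits in bay 3 from the start if it is present; if it is absent (None), bay 3 starts empty.
- loaded4: already loaded white test cartridge with an orange label, a block 90 (its x) x 32 (its y) x 30 mm (z), 80 g; origin at the centre of its underside. Sits in bay 4 from the start if it is present; if it is absent (None), bay 4 starts empty.
- loaded5: already loaded white test cartridge with an orange label, a block 90 (its x) x 32 (its y) x 30 mm (z), 80 g; origin at the centre of its underside. Sits in bay 5 from the start if it is present; if it is absent (None), bay 5 starts empty.
- mug: white mug, 76 mm across, 90 mm high, with handle; bystander; origin under its centre.
- sanitiser: clear bottle with blue cap, 56 mm across, 150 mm high; bystander; origin under its centre.
- dropper: small white bottle with black cap, 36 mm across, 75 mm high; bystander; origin under its centre.
Things that resemble listed ones, but are neither listed nor needed, are in the scene too. What is shaped like the spare1 but red or turquoise is not meant.

How it is judged:
On the way, in this order (a step that is already met when the one before it is completed fails the run):
1. the carton stands upright on the green mat, let go of (x of carton in the frame of green_mat between -0.09 and 0.09 m and y of carton in the frame of green_mat between -0.065 and 0.065 m and height (world z) of carton below 0.006 m and angle between carton's own z axis and vertical below 0.1 rad and contact force between the fingers and carton below 0.3 N), for 0.2 s.
2. the drawer has sprung fully out, with the robot not touching it (value of joint drawer above 0.12 m and contact force between each of the fingers, the arm and drawer below 0.3 N), for 0.2 s.
3. with the drawer out, all five bays hold a cartridge lying on the bay's floor, let go of (value of joint drawer above 0.1 m and distance between any of loaded1, spare1, spare2, spare3, spare4 and bay1 below 0.009 m and distance between any of loaded2, spare1, spare2, spare3, spare4 and bay2 below 0.009 m and distance between any of loaded3, spare1, spare2, spare3, spare4 and bay3 below 0.009 m and distance between any of loaded4, spare1, spare2, spare3, spare4 and bay4 below 0.009 m and distance between any of loaded5, spare1, spare2, spare3, spare4 and bay5 below 0.009 m and distance between loaded1 and bay1 below 0.009 m and distance between loaded2 and bay2 below 0.009 m and distance between loaded3 and bay3 below 0.009 m and distance between loaded4 and bay4 below 0.009 m and distance between loaded5 and bay5 below 0.009 m and contact force between the fingers and spare1 below 0.3 N and contact force between the fingers and spare2 below 0.3 N and contact force between the fingers and spare3 below 0.3 N and contact force between the fingers and spare4 below 0.3 N), for 0.2 s.
At the end, for the whole second after the job is handed in: Drawer latched shut (within 5 mm) and still; each bay holds a cartridge on its floor (centre within 9 mm of the bay's), the loaded ones in their own bays; carton upright on the green mat, its centre within 90 mm along and 65 mm across of the mat's; all let go of (value of joint drawer between -0.004 and 0.005 m and velocity of joint drawer below 0.01 m/s and distance between any of loaded1, spare1, spare2, spare3, spare4 and bay1 below 0.009 m and distance between any of loaded2, spare1, spare2, spare3, spare4 and bay2 below 0.009 m and distance between any of loaded3, spare1, spare2, spare3, spare4 and bay3 below 0.009 m and distance between any of loaded4, spare1, spare2, spare3, spare4 and bay4 below 0.009 m and distance between any of loaded5, spare1, spare2, spare3, spare4 and bay5 below 0.009 m and distance between loaded1 and bay1 below 0.009 m and distance between loaded2 and bay2 below 0.009 m and distance between loaded3 and bay3 below 0.009 m and distance between loaded4 and bay4 below 0.009 m and distance between loaded5 and bay5 below 0.009 m and x of carton in the frame of green_mat between -0.09 and 0.09 m and y of carton in the frame of green_mat between -0.065 and 0.065 m and height (world z) of carton below 0.006 m and angle between carton's own z axis and vertical below 0.1 rad and contact force between the fingers and spare1 below 0.3 N and contact force between the fingers and spare2 below 0.3 N and contact force between the fingers and spare3 below 0.3 N and contact force between the fingers and spare4 below 0.3 N); the robot touches nothing.
It fails at once if the drawer struck the carton (contact force between drawer and carton above 0.5 N).
It fails at once if the mug was knocked aside or over (distance of mug from where it was at the start of the episode above 0.03 m or angle between mug's own z axis and vertical above 0.5 rad).
It fails at once if the sanitiser was knocked aside or over (distance of sanitiser from where it was at the start of the episode above 0.03 m or angle between sanitiser's own z axis and vertical above 0.5 rad).
It fails at once if the dropper was knocked aside or over (distance of dropper from where it was at the start of the episode above 0.03 m or angle between dropper's own z axis and vertical above 0.5 rad).
Of loaded1, loaded2, loaded3, loaded4, loaded5 only 1 to 2 are there at a start; the rules pass over those that are not, and their reading is None.
At some moment in a run one of spare1, spare2, spare3, spare4 may be knocked a few centimetres aside while the robot is not near it.
Once in a run the grip may slacken for a moment while it holds something.
It also fails if it takes over 210 s, if anything falls off the work surface, if the arm or the gripper's body presses on something with over 40 N, if the wrist force passes 120 N, or if a joint passes its speed limit or range.

ROBOT

A 6-joint arm with a two-finger parallel gripper is mounted at the origin on the work surface. World frame = base frame: x ahead of the robot, y to its left, z up, the work surface at z = 0. Lengths are in m, angles in rad, forces in N, time in s.
With the tool pointing down it reaches from about 0.3 to 0.875 m from the base axis. Payload 6.4 kg.
Tool frame: the origin (TCP) lies at the very end of the fingers, on their centre line; the grasp point (between the pads) lies 19 mm behind it; z points along the fingers, y is the line along which they close (so a half turn about z gives the same grasp; the last joint's range is limited). The gripper opens to 85 mm and grips with 20 to 120 N. Pads are 22 mm wide; open, the fingers measure 114 mm over their backs; the gripper's body (76 mm by 85 mm) begins 54 mm behind the grasp point. The pads swing forward as they close: fully open they stand 13 mm farther back than shut.
Start: joints at [0.943, 0.181, 1.607, -0, 1.354, -0.206], TCP at [0.235, 0.525, 0.231] pointing down, gripper open.
Joint ranges: [-2.99, 2.99], [-0.89, 2.07], [0.3, 2.58], [-1.14, 4.28], [0, 2.63], [-3.12, 3.12]. Speed limits (rad/s): [2.57, 2.57, 3.01, 3.14, 3.14, 3.14].

INTERFACE

Orientations are given as [roll, pitch, yaw] about the fixed x, y, z axes, in that order (R = Rz(yaw) Ry(pitch) Rx(roll)).
In Python, from station import telemetry, get_image, workorder gives the robot as it stands.
- The arm moves only by the tool arm_command, never from a script. Its arguments are lists of equal length, an entry for each row: "offset": the shift along the world's x, y, z in units of 25 mm (1.0 is 25 mm), a list of three; "roll": the turn about the world's z in units of 6 degrees (1.0 is 6 degrees); "hand": the opening, from 0 (shut) to 1 (fully open). In form: {"offset": [[dx, dy, dz], ...], "roll": [roll, ...], "hand": [hand, ...]}. A call has 1 to 12 rows; each row is the pose to reach, as a shift and turn from the pose commanded when the call began; what a row does not reach only later rows make up. A row lasts 1/12 s, in which the tool goes at most 41.7 mm and 7.16 degrees, less where a joint would pass 70% of its speed; a pose out of reach is approached as far as the arm can. A call with a gripper value outside its range is refused whole. The fingers move at their own pace and stop on an object; the grip force is fixed at half the most. Time passes only in rows, so rows that repeat a pose let the fingers close. It gives the time, the measured TCP pose, the force, the opening and the grip force at its end, in the units of the state.
- telemetry.get_state(): the state, without advancing time (a new reading comes with each control period).
- get_image(name): name is "side" or "top" or "wrist"; returns a dict with "color" (384x512x3 uint8, red, green, blue), "depth" (384x512 float32, m along the optical axis (not along the pixel's ray), 0 where there is no reading), "K" (3x3 intrinsics, pixels), "rvec" (rotation vector, rad) and "tvec" (3), from world to camera coordinates, as OpenCV has them; the wrist camera has in their place "mount" (4x4, takes a point from camera to tool coordinates, whose origin is the TCP and whose axes are the flange's). Camera axes: x right, y down, z forward; pixel columns grow to the right and rows downward; lengths in m; the calibration is good to about 2 mm. A picture is of the moment at which its call begins: read the wrist's pose just before it.
- workorder.sign_off(): hands the job in; it is judged then, once.
The state is a dict: "time_s": time; "qpos": joint angles; "qd": joint speeds; "tau": joint torques, N m; "eef_pos": TCP position; "tool_rot": TCP orientation; "wrist_force": force on the tool from outside, world axes, zero at the start; "ft_torque": the same for the moment, N m; "opening": opening from 0.0 (shut) to 1.0 (fully open); "finger_force": force on a finger pad.
Only numpy, scipy, OpenCV 4.12 (cv2) and the standard library are available. Lean on these libraries where they do the work, as an engineer would, in place of code of your own. Each camera call takes 0.05 s, during which the arm holds its last target. There are 200 camera calls.

## Working session

There is one attempt and no reset: what is moved stays moved. The work goes in short steps, Python scripts to look and compute and a tool call to move; the robot and the scene stay as the last step left them, time stands still between calls to the robot, and variables do not carry over. Pictures are saved under pics/ and viewed, at most 14 in all, crops included, and the job is handed in when it is done.

Besides the shell and the picture viewer there is one more tool, called after "Call:" in YAML: its name, and indented under it one key for each argument. arm_command: Moves the arm, as the interface text tells. Its arguments: {"type":"object","properties":{"offset":{"type":"array","items":{"type":"array","items":{"type":"number"}}},"roll":{"type":"array","items":{"type":"number"}},"hand":{"type":"array","items":{"type":"number"}}},"required":["offset","roll","hand"]}

```bash
ls; mkdir -p pics; cat > h.py <<'E'
import numpy as np, cv2
from station import telemetry, get_image, workorder
from scipy.spatial.transform import Rotation as Rn
def shot(name, png=None):
    s=telemetry.get_state(); im=get_image(name)
    if png: cv2.imwrite('pics/'+png, cv2.cvtColor(im['color'],cv2.COLOR_RGB2BGR))
    K=im['K']; d=im['depth']; v,u=np.mgrid[:d.shape[0],:d.shape[1]]
    P=np.dstack([(u-K[0,2])/K[0,0]*d,(v-K[1,2])/K[1,1]*d,d])
    if 'mount' in im:
        M=im['mount']; R=Rn.from_euler('xyz',s['tool_rot']).as_matrix()
        W=(P@M[:3,:3].T+M[:3,3])@R.T+np.array(s['eef_pos'])
    else:
        R=cv2.Rodrigues(np.array(im['rvec']))[0]; W=(P-np.array(im['tvec']).ravel())@R
    W[d==0]=np.nan
    return im['color'],W,s
E
python3 - <<'E'
from h import *
import pickle
c,W,s=shot('top','top0.png'); pickle.dump((c,W),open('top0.pkl','wb'))
print(s)
for p in [(50,50),(50,256),(50,460),(190,50),(190,256),(190,460),(330,50),(330,256),(330,460)]: print(p,W[p].round(3))
c,W,s=shot('side','side0.png'); pickle.dump((c,W),open('side0.pkl','wb'))
E
```

```text
pics
{'time_s': 0.0, 'qpos': array([ 9.42738113e-01,  1.81529488e-01,  1.60800628e+00, -3.00541210e-05,
        1.35382151e+00, -2.06312480e-01]), 'qd': array([ 0.00116222, -0.00121326,  0.00088221,  0.00120932, -0.00142986,
        0.00123625]), 'tau': array([-6.46480039e-04, -4.44891644e+01, -3.51330721e+01, -4.01135321e-04,
        9.48612549e-03,  3.00013403e-05]), 'eef_pos': array([0.23504194, 0.52415387, 0.2303915 ]), 'tool_rot': array([-3.13985943e+00, -3.32772292e-04,  2.71985313e+00]), 'wrist_force': array([0.17808656, 0.49409272, 0.30792991]), 'ft_torque': array([-0.02102198, -0.04138092,  0.02461311]), 'finger_force': 0.0, 'opening': 0.9969894971827914}
(50, 50) [ 1.364  0.899 -0.747]
(50, 256) [ 1.337 -0.054 -0.744]
(50, 460) [ 1.314 -0.998 -0.748]
(190, 50) [ 0.554  0.563 -0.001]
(190, 256) [ 0.538 -0.029  0.003]
(190, 460) [ 0.508 -0.58   0.081]
(330, 50) [0.165 0.539 0.017]
(330, 256) [ 0.148 -0.018 -0.002]
(330, 460) [ 0.134 -0.574  0.006]
```

View pics/top0.png

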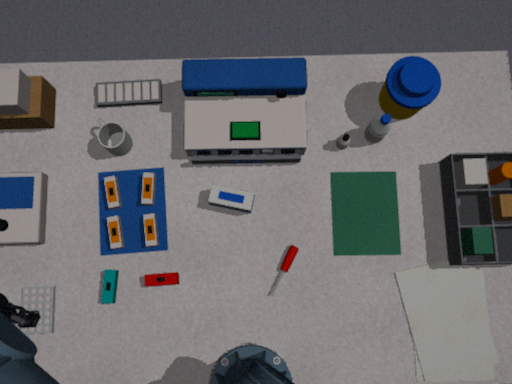

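View pics/side0.png

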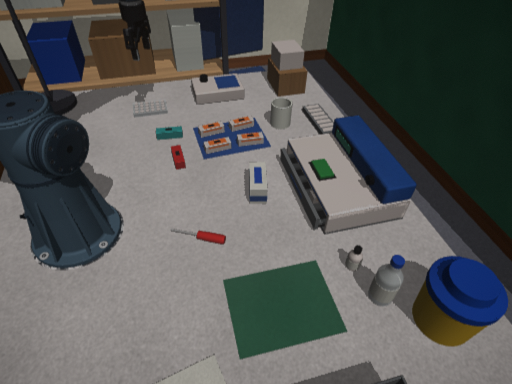

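The top view shows the analyser at about (245,125), with its front at row 155, and the carton at (231,198). The blue mat is at (132,210) with four spares at (111,191), (148,188), (114,232) and (150,230). The green mat is at (365,213), the mug at (112,137), the dropper at (343,141) and the sanitiser at (377,127).

```bash
cat >> h.py <<'E'
def rect(pts):
    (c,(w,h),a)=cv2.minAreaRect((pts[:,:2]*1000).astype(np.float32))
    if w<h: w,h,a=h,w,a+90
    a=(a+90)%180-90
    return np.round(c,1),round(w,1),round(h,1),'long-axis deg',round(a,1),'zmed',round(float(np.median(pts[:,2]))*1000,1)
def comps(m,W,minn=15):
    n,L,st,ce=cv2.connectedComponentsWithStats(m.astype(np.uint8))
    for i in range(1,n):
        if st[i,4]>=minn: print(' px',ce[i].round(),'n',st[i,4],*rect(W[(L==i)&np.isfinite(W[...,2])]))
E
python3 - <<'E'
from h import *
import pickle
c,W=pickle.load(open('top0.pkl','rb'))
hsv=cv2.cvtColor(c,cv2.COLOR_RGB2HSV); H,S,V=[hsv[...,i].astype(int) for i in range(3)]
X,Y,Z=W[...,0],W[...,1],W[...,2]
print('green');comps((H>45)&(H<90)&(S>100)&(abs(Z)<.2),W,50)
print('orange');comps((H>5)&(H<22)&(S>120)&(Z<.05)&(Y>.1),W)
print('z>.02 left');comps((Z>.02)&(Z<.05)&(Y>.1)&(X<.6)&(X>.3),W,30)
print('blue mat');comps((H>100)&(H<125)&(S>120)&(abs(Z)<.01),W,50)
print('carton');comps((Z>.045)&(Z<.075)&(X<.56)&(X>.35)&(abs(Y)<.2),W,30)
print('housing');comps((Z>.065)&(Z<.084)&(X>.5)&(abs(Y)<.3),W,100)
print('console');comps((Z>.12)&(Z<.15)&(X>.5)&(abs(Y)<.3),W,100)
print('bystander');comps((Z>.02)&(X>.5)&(abs(Y)>.18)&(abs(Y)<.5)&(Z<.2),W,20)
E
```

```text
green
 px [215.  93.] n 150 [788.1  75.2] 105.6 6.2 long-axis deg 88.6 zmed 116.2
 px [245. 130.] n 469 [692.2  -1.9] 77.7 50.5 long-axis deg 88.3 zmed 88.8
 px [365. 213.] n 5331 [ 465. -337.] 236.9 187.6 long-axis deg -1.0 zmed 0.6
 px [477. 241.] n 781 [ 370.5 -622.1] 73.7 72.1 long-axis deg -0.3 zmed 103.0
orange
 px [ 40. 114.] n 455 [762.2 608.2] 191.7 94.8 long-axis deg -52.0 zmed 28.3
 px [147. 188.] n 142 [548.4 278.3] 56.4 23.1 long-axis deg -6.1 zmed 30.5
 px [111. 191.] n 153 [540.4 379.8] 59.3 24.4 long-axis deg 10.9 zmed 30.4
 px [149. 229.] n 158 [430.  270.8] 58.8 22.6 long-axis deg 6.4 zmed 30.2
 px [114. 232.] n 159 [426.7 369.2] 58.8 25.5 long-axis deg 8.3 zmed 30.3
z>.02 left
 px [ 24. 209.] n 1878 [497.9 625.1] 200.9 118.0 long-axis deg 1.6 zmed 47.2
 px [147. 189.] n 376 [545.9 279.1] 90.1 33.8 long-axis deg -3.2 zmed 29.7
 px [111. 192.] n 381 [538.4 380.5] 90.6 34.2 long-axis deg 9.7 zmed 29.5
 px [149. 230.] n 389 [428.6 270.8] 90.4 33.3 long-axis deg 5.7 zmed 29.5
 px [114. 232.] n 398 [425.4 370.5] 91.0 33.8 long-axis deg 9.3 zmed 29.5
 px [109. 274.] n 96 
[... 237 characters left out ...]
17 [508.4  42.8] 119.8 51.1 long-axis deg 76.9 zmed 59.4
housing
 px [244. 122.] n 6062 [716.7  -1.1] 339.8 157.5 long-axis deg 89.1 zmed 77.4
console
 px [243.  75.] n 4056 [829.2  -1.5] 340.8 102.7 long-axis deg 89.2 zmed 135.0
bystander
 px [402.  94.] n 3088 [ 761.2 -437.3] 232.3 131.2 long-axis deg -19.8 zmed 143.1
 px [128.  92.] n 1010 [835.8 338.3] 187.9 71.0 long-axis deg -87.7 zmed 22.9
 px [113. 137.] n 627 [690.  377.6] 99.0 75.9 long-axis deg 67.2 zmed 65.9
 px [343. 141.] n 156 [ 663.6 -278.4] 36.0 28.9 long-axis deg 66.2 zmed 50.1
 px [147. 189.] n 376 [545.9 279.1] 90.1 33.8 long-axis deg -3.2 zmed 29.7
 px [111. 191.] n 355 [540.7 380.9] 85.9 34.2 long-axis deg 9.7 zmed 29.6
```

Call:
arm_command:
  offset:
    - [10.92,-19.24,0]
    - [10.92,-19.24,0]
    - [10.92,-19.24,0]
    - [10.92,-19.24,0]
    - [10.92,-19.24,0]
    - [10.92,-19.24,0]
    - [10.92,-19.24,0]
    - [10.92,-19.24,0]
    - [10.92,-19.24,0]
    - [10.92,-19.24,0]
    - [10.92,-19.24,0]
    - [10.92,-19.24,0]
  roll: [-13.15,-13.15,-13.15,-13.15,-13.15,-13.15,-13.15,-13.15,-13.15,-13.15,-13.15,-13.15]
  hand: [1,1,1,1,1,1,1,1,1,1,1,1]

```text
time_s: 1.1
eef_pos: [0.4826, 0.0878, 0.2312]
tool_rot: [-3.141, -0.0, 1.336]
wrist_force: [0.1, 0.4, -0.0]
opening: 1.0
finger_force: 0.0
```

Call:
arm_command:
  offset:
    - [0,0,0]
    - [0,0,0]
    - [0,0,0]
  roll: [0,0,0]
  hand: [1,1,1]

```text
time_s: 1.35
eef_pos: [0.4817, 0.0898, 0.2308]
tool_rot: [-3.14, -0.0, 1.342]
wrist_force: [-0.9, 0.6, 0.6]
opening: 1.002
finger_force: 0.0
```

```bash
python3 - <<'E'
from h import *
c,W,s=shot('wrist','w0.png'); print(s['eef_pos'],s['tool_rot'])
Z=W[...,2]; print('carton');comps((Z>.05)&(Z<.07),W,100)
print(W[192,256],W[300,256])
E
```

```text
[0.48170669 0.08979669 0.2307717 ] [-3.14012892e+00 -1.60259861e-04  1.34190401e+00]
carton
 px [421. 171.] n 901 [644.2  43.1] 250.8 6.7 long-axis deg 89.2 zmed 64.2
 px [397. 174.] n 2585 [621.8  40.8] 226.4 12.7 long-axis deg 89.3 zmed 55.4
 px [295. 209.] n 5137 [509.6  41.7] 120.5 50.2 long-axis deg 76.6 zmed 60.8
[4.70521373e-01 5.78106699e-02 4.48806763e-04] [ 4.35319191e-01 -9.14669950e-02  3.37406313e-04]
```

View pics/w0.png

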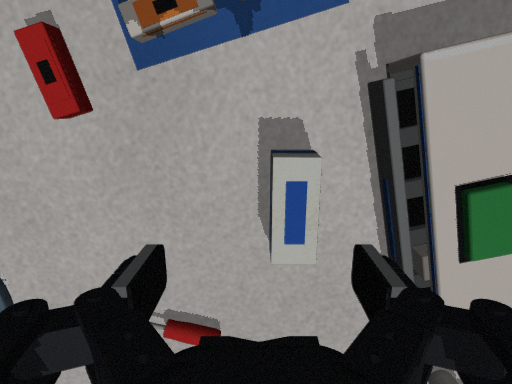

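The wrist view shows the carton at (295,209), aligned with the fingers, so the top view agrees. Next I'll go above it and then down.

Call:
arm_command:
  offset:
    - [1.1,-1.91,-2]
    - [1.1,-1.91,-3.5]
    - [1.1,-1.91,-5]
    - [1.1,-1.91,-6.2]
    - [1.1,-1.91,-7.2]
    - [1.1,-1.91,-8]
    - [1.1,-1.91,-8.35]
    - [1.1,-1.91,-8.35]
    - [1.1,-1.91,-8.35]
    - [1.1,-1.91,-8.35]
    - [1.1,-1.91,-8.35]
    - [1.1,-1.91,-8.35]
  roll: [0,0,0,0,0,0,0,0,0,0,0,0]
  hand: [1,1,1,1,1,1,1,1,1,0.3,0.3,0.3]

```text
time_s: 2.4
eef_pos: [0.5109, 0.0421, 0.0242]
tool_rot: [3.139, -0.0, 1.343]
wrist_force: [-1.7, 0.4, 5.6]
opening: 0.602
finger_force: 4.5
```

Call:
arm_command:
  offset:
    - [0,0,0]
    - [0,0,0]
    - [0,0,0]
    - [0,0,0]
    - [0,0,0]
    - [0,0,0.5]
    - [0,0,1]
    - [0,0,1.5]
    - [0,0,2]
    - [0,0,2]
    - [0,0,2]
  roll: [0,0,0,0,0,0,0,0,0,0,0]
  hand: [0,0,0,0,0,0,0,0,0,0,0]

```text
time_s: 3.32
eef_pos: [0.5103, 0.0419, 0.0733]
tool_rot: [3.139, -0.0, 1.343]
wrist_force: [-0.4, -0.9, -1.8]
opening: 0.578
finger_force: 62.9
```

Call:
arm_command:
  offset:
    - [-0.1,-0.6,0]
    - [-0.25,-1.8,0]
    - [-0.4,-3,0]
    - [-0.6,-4.2,0]
    - [-0.8,-5.4,0]
    - [-1,-6.6,0]
    - [-1.2,-7.8,0]
    - [-1.3,-9,0]
    - [-1.5,-10.2,0]
    - [-1.6,-11.4,0]
    - [-1.7,-12.6,0]
    - [-1.75,-13.6,0]
  roll: [0,0,0,0,0,0,0,0,0,0,0,0]
  hand: [0,0,0,0,0,0,0,0,0,0,0,0]

```text
time_s: 4.32
eef_pos: [0.4648, -0.2996, 0.0714]
tool_rot: [-3.14, -0.0, 1.342]
wrist_force: [0.8, -0.1, -2.5]
opening: 0.579
finger_force: 62.9
```

Call:
arm_command:
  offset:
    - [0,-0.8,0]
    - [0,-1.3,0]
    - [0,-1.56,0]
    - [0,-1.56,0]
    - [0,-1.56,-0.5]
    - [0,-1.56,-1]
    - [0,-1.56,-1.5]
    - [0,-1.56,-1.8]
    - [0,-1.56,-1.87]
    - [0,-1.56,-1.87]
    - [0,-1.56,-1.87]
    - [0,-1.56,-1.87]
  roll: [0,0,0,0,0,0,0,0,0,0,0,0]
  hand: [0,0,0,0,0,0,0,0,0,0,0,0]

```text
time_s: 5.32
eef_pos: [0.4659, -0.3365, 0.0252]
tool_rot: [-3.141, -0.0, 1.343]
wrist_force: [-0.2, -0.9, -2.2]
opening: 0.577
finger_force: 63.2
```

Call:
arm_command:
  offset:
    - [0,0,0]
    - [0,0,0]
    - [0,0,0]
    - [0,0,0]
    - [0,0,0]
    - [0,0,0]
    - [0,0,1]
    - [0,0,2.5]
    - [0,0,4]
    - [0,0,5.5]
    - [0,0,7]
    - [0,0,8]
  roll: [0,0,0,0,0,0,0,0,0,0,0,0]
  hand: [1,1,1,1,1,1,1,1,1,1,1,1]

```text
time_s: 6.32
eef_pos: [0.4668, -0.3378, 0.2302]
tool_rot: [3.138, 0.003, 1.343]
wrist_force: [-0.1, -0.4, 0.5]
opening: 0.997
finger_force: 0.0
```

```bash
python3 - <<'E'
from h import *
c,W,s=shot('top'); X,Y,Z=W[...,0],W[...,1],W[...,2]; print(s['eef_pos'],s['tool_rot'])
print('carton');comps((Z>.045)&(Z<.075)&(X<.6)&(X>.35)&(Y<-.2)&(Y>-.45),W,30)
c,W,s=shot('wrist');Z=W[...,2];print('carton');comps((Z>.045)&(Z<.075),W,100)
E
```

```text
[ 0.46678801 -0.33782277  0.2302105 ] [3.13758959e+00 2.75505430e-03 1.34280533e+00]
carton
carton
 px [437.  70.] n 886 [ 665.8 -281.5] 33.9 30.1 long-axis deg -85.1 zmed 52.6
 px [254. 168.] n 5499 [ 465.6 -336.8] 119.3 50.0 long-axis deg 76.9 zmed 60.8
 px [459. 152.] n 1030 [ 680.5 -367.2] 56.5 27.4 long-axis deg 59.9 zmed 61.8
 px [338. 336.] n 767 [ 516.8 -560.2] 84.5 3.6 long-axis deg 0.3 zmed 57.5
```

Call:
arm_command:
  offset:
    - [0.8,1.2,0]
    - [1.6,2.4,0]
    - [2.5,3.7,0]
    - [3.4,5.1,0]
    - [4.3,6.4,0]
    - [5.2,7.8,0]
    - [6.1,9.1,0]
    - [7,10.4,0]
    - [7.8,11.6,0]
    - [8.5,12.6,0]
    - [9,13.44,0]
    - [9,13.44,0]
  roll: [0,0,0,0,0,0,0,0,0,0,0,0]
  hand: [0,0,0,0,0,0,0,0,0,0,0,0]

```text
time_s: 7.42
eef_pos: [0.692, 0.0038, 0.2242]
tool_rot: [-3.14, -0.002, 1.347]
wrist_force: [0.2, -0.6, -0.3]
opening: 0.001
finger_force: 0.0
```

Call:
arm_command:
  offset:
    - [0,0,-1]
    - [0,0,-2]
    - [0,0,-3]
    - [0,0,-4]
    - [0,0,-4.6]
    - [0,0,-5]
    - [0,0,-5]
    - [0,0,-5]
  roll: [0,0,0,0,0,0,0,0]
  hand: [0,0,0,0,0,0,0,0]

```text
time_s: 8.08
eef_pos: [0.691, -0.0013, 0.101]
tool_rot: [-3.141, 0.0, 1.342]
wrist_force: [-0.2, -0.0, -0.3]
opening: 0.002
finger_force: 0.0
```

Call:
arm_command:
  offset:
    - [0,0,-0.3]
    - [0,0,-0.5]
    - [0,0,-0.6]
    - [0,0,-0.7]
    - [0,0,-0.75]
    - [0,0,-0.75]
    - [0,0,-0.75]
  roll: [0,0,0,0,0,0,0]
  hand: [0,0,0,0,0,0,0]

```text
time_s: 8.67
eef_pos: [0.6911, -0.001, 0.0821]
tool_rot: [3.141, -0.0, 1.343]
wrist_force: [1.3, -0.7, 1.3]
opening: 0.002
finger_force: 0.9
```

```bash
python3 - <<'E'
from h import *
c,W,s=shot('top','top1.png'); print(s['eef_pos'],s['wrist_force'])
E
```

```text
[ 0.69105249 -0.00095749  0.08210153] [ 1.34404038 -0.69189835  1.27242814]
```

View pics/top1.png

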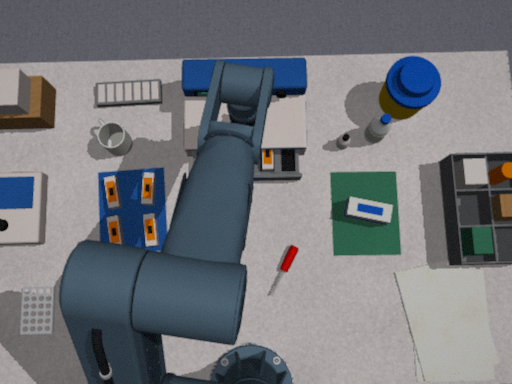

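The drawer has come out (panel at row 177, bay 4 loaded, bay 5 empty). The carton is on the green mat at (369,209). I'm retracting upwards and heading to the spares.

Call:
arm_command:
  offset:
    - [0,0,1]
    - [0,0,2.5]
    - [0,0,4]
    - [0,0,5.5]
    - [0,0,6]
    - [-1,1,6]
    - [-2.2,2.2,6]
    - [-3.4,3.4,6]
    - [-4.6,4.6,6]
    - [-5.8,5.8,6]
    - [-7,7,6]
    - [-8.2,8.2,6]
  roll: [0,0,0,0,-1,-2,-3,-4,-5,-6,-7,-8]
  hand: [0,0,0,0,0,0,1,1,1,1,1,1]

```text
time_s: 9.72
eef_pos: [0.4868, 0.2018, 0.2314]
tool_rot: [-3.141, 0.002, 0.499]
wrist_force: [0.9, -0.0, 0.4]
opening: 0.848
finger_force: 0.0
```

Call:
arm_command:
  offset:
    - [-1,1,0]
    - [-2.2,2.2,0]
    - [-2.2,2.5,0]
    - [-2.2,2.5,0]
    - [-2.2,2.5,0]
    - [-2.2,2.5,0]
    - [-2.2,2.5,0]
  roll: [-1,-2,-3,-3.87,-3.87,-3.87,-3.87]
  hand: [1,1,1,1,1,1,1]

```text
time_s: 10.3
eef_pos: [0.4341, 0.2629, 0.2317]
tool_rot: [3.141, 0.001, 0.102]
wrist_force: [-0.2, 0.6, 1.0]
opening: 1.001
finger_force: 0.0
```

```bash
python3 - <<'E'
from h import *
c,W,s=shot('top','top2.png'); X,Y,Z=W[...,0],W[...,1],W[...,2]; print(s['eef_pos'],s['tool_rot'],s['qpos'])
c,W,s=shot('wrist','w2.png')
Z=W[...,2];print('spares');comps((Z>.022)&(Z<.04),W,300)
E
python3 -c "
import cv2,numpy as np
a=cv2.imread('pics/top2.png')[60:260,80:420];b=cv2.imread('pics/w2.png')
a=cv2.resize(a,(653,384));cv2.imwrite('pics/m2.png',cv2.resize(np.hstack([a,b]),(800,264)))"
```

```text
[0.43408166 0.26291377 0.23171972] [3.14136901e+00 9.19181427e-04 1.01808291e-01] [ 3.10345084e-01  2.87228499e-02  1.77260683e+00 -2.92653811e-05
  1.34120854e+00  1.77933969e+00]
spares
 px [446.  66.] n 9136 [556.9  78.6] 163.1 126.9 long-axis deg -86.3 zmed 30.4
 px [155.  54.] n 3153 [540.2 379.8] 90.5 32.6 long-axis deg 9.9 zmed 31.1
 px [255.  57.] n 2967 [547.6 278.5] 90.2 32.5 long-axis deg -2.9 zmed 31.2
 px [164. 165.] n 2397 [425.9 369.3] 90.2 32.5 long-axis deg 8.9 zmed 31.1
 px [251. 171.] n 2248 [430.1 271. ] 89.2 32.0 long-axis deg 6.1 zmed 31.1
 px [266. 281.] n 1843 [293.  239.4] 89.8 33.0 long-axis deg -87.0 zmed 30.9
```

View pics/m2.png

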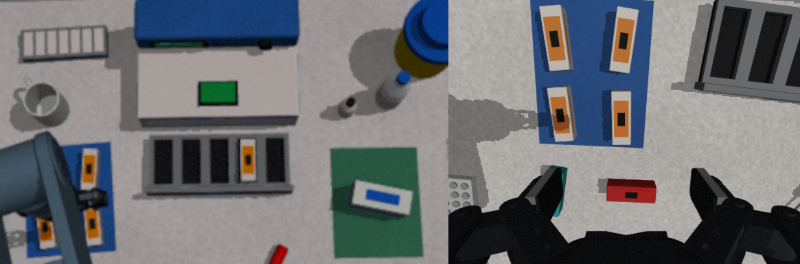

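All the spares are in place. Only bay 4 is loaded, so bays 1, 2, 3 and 5 need one each. I'll take the near-right spare first.

Call:
arm_command:
  offset:
    - [-0.16,0.32,-1.5]
    - [-0.16,0.32,-3]
    - [-0.16,0.32,-4.5]
    - [-0.16,0.32,-6]
    - [-0.16,0.32,-7.2]
    - [-0.16,0.32,-8.1]
    - [-0.16,0.32,-8.6]
    - [-0.16,0.32,-8.83]
    - [-0.16,0.32,-8.83]
    - [-0.16,0.32,-8.83]
  roll: [0,0,0,0,0,0,0,0,0,0]
  hand: [1,1,1,1,1,1,1,1,1,1]

```text
time_s: 11.23
eef_pos: [0.4308, 0.2712, 0.0117]
tool_rot: [-3.142, -0.0, 0.1]
wrist_force: [0.6, 0.1, 1.0]
opening: 1.003
finger_force: 0.0
```

Call:
arm_command:
  offset:
    - [0,0,0]
    - [0,0,0]
    - [0,0,0]
    - [0,0,0]
    - [0,0,0]
    - [0,0,0]
    - [0,0,0]
  roll: [0,0,0,0,0,0,0]
  hand: [0,0,0,0,0,0,0]

```text
time_s: 11.82
eef_pos: [0.431, 0.2717, 0.0122]
tool_rot: [-3.141, -0.002, 0.1]
wrist_force: [-0.3, 0.9, 6.6]
opening: 0.357
finger_force: 61.3
```

```bash
cat >> h.py <<'E'
def bays(W,c):
    # drawer pockets: dark/low areas in front of the housing
    X,Y,Z=W[...,0],W[...,1],W[...,2]
    g=c.max(axis=2)
    print('dark'); comps((g<60)&(Z>.012)&(Z<.034)&(X>.47)&(X<.64)&(abs(Y)<.18),W,60)
E
python3 - <<'E'
from h import *
c,W,s=shot('top'); X,Y,Z=W[...,0],W[...,1],W[...,2]
print(s['eef_pos'],s['opening'],s['finger_force'],s['wrist_force'])
bays(W,c)
print('drawer');comps((Z>.04)&(Z<.065)&(X>.45)&(X<.6)&(abs(Y)<.2),W,30)
print('rim');comps((Z>.015)&(Z<.035)&(X>.45)&(X<.66)&(abs(Y)<.2),W,30)
print('orange');hsv=cv2.cvtColor(c,cv2.COLOR_RGB2HSV); H,S=hsv[...,0],hsv[...,1]
comps((H>5)&(H<22)&(S>120)&(X>.48)&(abs(Y)<.2)&(Z<.07),W)
E
```

```text
[0.43096376 0.27166673 0.01222327] 0.35681204611103773 61.3185453414917 [-0.32304695  0.87134023  6.56179322]
dark
 px [224. 182.] n 468 [560.4  60.6] 95.2 37.5 long-axis deg -1.0 zmed 19.6
 px [246. 181.] n 465 [5.593e+02 4.000e-01] 96.9 39.2 long-axis deg 0.4 zmed 20.0
 px [260. 181.] n 71 [558.9 -40.4] 94.6 5.9 long-axis deg -1.7 zmed 19.8
 px [288. 181.] n 455 [ 558.8 -121. ] 95.1 37.3 long-axis deg -1.6 zmed 19.7
 px [203. 182.] n 462 [560.5 119.8] 96.6 38.7 long-axis deg -0.7 zmed 20.0
drawer
 px [267. 182.] n 367 [552.6 -60.8] 89.5 30.8 long-axis deg -1.7 zmed 49.9
 px [245. 204.] n 564 [490.8   1.6] 306.6 14.8 long-axis deg 89.3 zmed 53.9
rim
 px [243. 181.] n 3637 [558.9   0. ] 298.9 115.3 long-axis deg 89.6 zmed 24.2
orange
 px [267. 181.] n 148 [554.1 -62. ] 59.1 22.4 long-axis deg -1.1 zmed 50.5
```

Call:
arm_command:
  offset:
    - [0,0,0.5]
    - [0,0,1.5]
    - [0,0,2.5]
    - [0.6,-0.6,3.5]
    - [1.4,-1.6,3.5]
    - [2.2,-2.6,3.5]
    - [3,-3.6,3.5]
    - [3.8,-4.6,3.5]
    - [4.5,-5.4,3.5]
    - [5.06,-6.07,3.5]
    - [5.06,-6.07,3.5]
    - [5.06,-6.07,3.5]
  roll: [0,0,0,-0.4,-0.8,-1.1,-1.1,-1.1,-1.1,-1.1,-1.1,-1.1]
  hand: [0,0,0,0,0,0,0,0,0,0,0,0]

```text
time_s: 12.87
eef_pos: [0.5569, 0.1186, 0.0985]
tool_rot: [-3.141, 0.001, -0.018]
wrist_force: [-1.2, 0.7, -0.2]
opening: 0.357
finger_force: 65.5
```

```bash
python3 - <<'E'
from h import *
c,W,s=shot('wrist','w3.png'); Z=W[...,2]
print(s['eef_pos'],s['tool_rot'],s['opening'],s['finger_force'],s['wrist_force'])
print('bay');comps((Z>.012)&(Z<.0245)&(W[...,0]>.45),W,200)
print('held');comps((Z>.06)&(Z<.16),W,200)
E
```

```text
[0.55690454 0.11863253 0.09851513] [-3.14146917e+00  5.39997019e-04 -1.76303670e-02] 0.3569059227249808 65.49291372299194 [-1.23152204  0.6818832  -0.18841346]
bay
 px [256. 146.] n 1440 [598.6 119.5] 40.3 18.0 long-axis deg 89.6 zmed 20.7
 px [341. 194.] n 6689 [557.8  58.8] 97.9 39.1 long-axis deg -0.7 zmed 20.7
 px [425. 195.] n 6640 [557.1  -2.9] 98.7 38.1 long-axis deg -1.4 zmed 20.6
 px [ 65. 208.] n 1257 [551.4 264. ] 94.2 28.8 long-axis deg 15.1 zmed 18.4
held
 px [330.  36.] n 26028 [656.7  79.3] 179.3 31.3 long-axis deg 88.9 zmed 78.6
 px [259. 273.] n 25462 [558.8 118.2] 89.7 82.6 long-axis deg 47.8 zmed 118.6
```

View pics/w3.png

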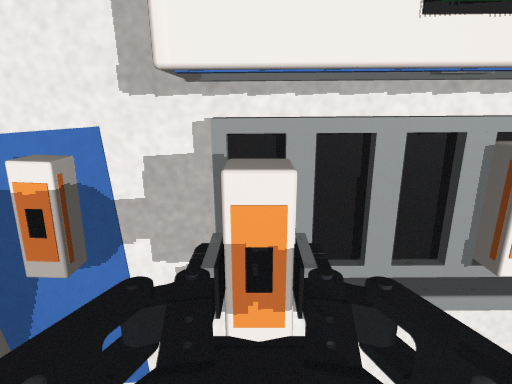

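The wrist view shows the cartridge straight in the grip, with bay 1 behind it at (256,146), bay 2 at (341,194) and bay 3 at (425,195). I'm lowering it.

Call:
arm_command:
  offset:
    - [0.02,0.04,-0.5]
    - [0.02,0.04,-1]
    - [0.02,0.04,-1.5]
    - [0.02,0.04,-1.9]
    - [0.02,0.04,-2.2]
    - [0.02,0.04,-2.4]
    - [0.02,0.04,-2.55]
    - [0.02,0.04,-2.65]
    - [0.02,0.04,-2.65]
    - [0.02,0.04,-2.65]
  roll: [0,0,0,0,0,0,0,0,0,0]
  hand: [0,0,0,0,0,0,0,0,0,0]

```text
time_s: 13.75
eef_pos: [0.5605, 0.1209, 0.0361]
tool_rot: [-3.141, -0.006, -0.016]
wrist_force: [-2.7, 0.9, 22.4]
opening: 0.359
finger_force: 69.3
```

Call:
arm_command:
  offset:
    - [0,0,0.2]
    - [0,0,0.5]
    - [0,0,0.8]
    - [0,0,0.8]
    - [0,0,0.8]
  roll: [0,0,0,0,0]
  hand: [0,0,0,0,0]

```text
time_s: 14.17
eef_pos: [0.5574, 0.1206, 0.0528]
tool_rot: [-3.142, -0.001, -0.015]
wrist_force: [0.0, 0.3, -1.2]
opening: 0.359
finger_force: 66.5
```

```bash
python3 - <<'E'
from h import *
c,W,s=shot('wrist','w4.png'); X,Y,Z=W[...,0],W[...,1],W[...,2]
print(s['eef_pos'],s['tool_rot'],s['opening'],s['finger_force'],s['wrist_force'])
t=s['eef_pos']
m=(abs(Y-t[1])<.012)&(Z>t[2]+.005)&(Z<t[2]+.03)&(abs(X-t[0])<.07)
P=W[m]; print('top of held',P.shape,rect(P))
A=np.c_[P[:,:2]-t[:2],np.ones(len(P))]; print('plane',np.linalg.lstsq(A,P[:,2],rcond=None)[0])
print('edge x max',np.percentile(P[:,0],99.5))
m=(Z>.012)&(Z<.0245)&(X>.45);comps(m,W,200)
m=(Z>.024)&(Z<.034)&(X>.45)&(abs(Y)<.2);comps(m,W,200)
c,W,s=shot('side','s4.png')
E
python3 -c "
import cv2,numpy as np
a=cv2.imread('pics/s4.png')[80:280,200:450];b=cv2.imread('pics/w4.png')
a=cv2.resize(a,(480,384));cv2.imwrite('pics/m4.png',cv2.resize(np.hstack([a,b]),(800,310)))"
```

```text
[0.55744236 0.12057537 0.0527921 ] [-3.14159125e+00 -7.97065743e-04 -1.54023180e-02] 0.3589997918095027 66.54057741165161 [ 0.01937022  0.34821193 -1.16802143]
top of held (9370, 3) (array([560.9, 120.6]), 80.0, 24.0, 'long-axis deg', -0.0, 'zmed', 71.7)
plane [-0.11280326  0.00018123  0.07218882]
edge x max 0.6005120243413998
 px [365. 208.] n 9099 [560.7  58.3] 91.8 38.9 long-axis deg -0.3 zmed 20.7
 px [469. 218.] n 9703 [556.6  -3.3] 98.0 36.8 long-axis deg -0.8 zmed 20.6
 px [259. 153.] n 1645 [599.6 119.3] 40.4 15.2 long-axis deg 88.3 zmed 20.7
 px [ 27. 234.] n 2149 [547.8 262.4] 91.0 14.4 long-axis deg 4.8 zmed 18.4
 px [378. 194.] n 21271 [557.9  57.4] 185.4 119.3 long-axis deg 89.3 zmed 30.5
```

View pics/m4.png

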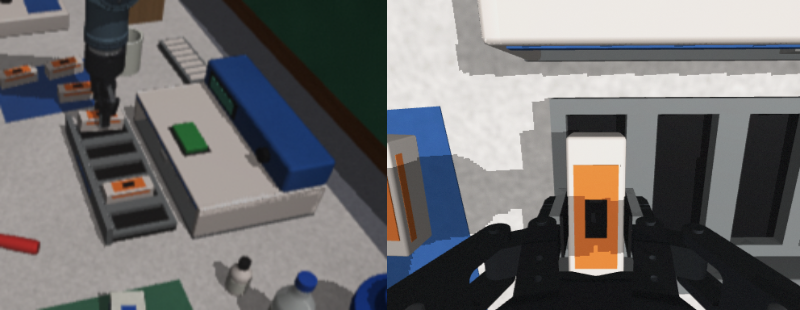

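The held cartridge has tilted about 0.11 rad, far end down, and slipped about 4 mm back: its near end caught the front wall. I'll shift it 4.5 mm in +x, lower it until the far end nearly touches the floor, then let it drop flat.

Call:
arm_command:
  offset:
    - [0.18,-0.04,0]
    - [0.18,-0.04,-0.2]
    - [0.18,-0.04,-0.4]
    - [0.18,-0.04,-0.55]
    - [0.18,-0.04,-0.6]
    - [0.18,-0.04,-0.6]
    - [0.18,-0.04,-0.6]
  roll: [0,0,0,0,0,0,0]
  hand: [0,0,0,0,0,0,0]

```text
time_s: 14.85
eef_pos: [0.5615, 0.1196, 0.0372]
tool_rot: [-3.142, 0.001, -0.015]
wrist_force: [0.2, 0.7, -0.2]
opening: 0.356
finger_force: 66.6
```

Call:
arm_command:
  offset:
    - [0,0,0]
    - [0,0,0]
    - [0,0,0]
    - [0,0,0]
    - [0,0,0.8]
    - [0,0,2]
    - [0,0,3.5]
    - [0,0,5]
    - [0,0,6]
    - [0,0,6]
    - [0,0,6]
  roll: [0,0,0,0,0,0,0,0,0,0,0]
  hand: [0.45,0.5,0.52,0.52,0.52,0.52,0.6,1,1,1,1]

```text
time_s: 15.77
eef_pos: [0.5631, 0.1196, 0.1899]
tool_rot: [-3.141, -0.005, -0.015]
wrist_force: [0.2, -0.9, 0.5]
opening: 0.999
finger_force: 0.0
```

```bash
python3 - <<'E'
from h import *
c,W,s=shot('wrist','w5.png'); X,Y,Z=W[...,0],W[...,1],W[...,2]
print(s['eef_pos'],s['tool_rot'])
print('cart tops');comps((Z>.044)&(Z<.056)&(X>.49)&(X<.62)&(abs(Y)<.2),W,200)
print('lying');comps((Z>.022)&(Z<.04)&(Y>.2),W,200)
print('floors');comps((Z>.012)&(Z<.0245)&(X>.45)&(Y<.2),W,200)
m=(Z>.044)&(Z<.056)&(X>.51)&(abs(Y-.12)<.02);P=W[m];print(np.linalg.lstsq(np.c_[P[:,:2]-[.557,.12],np.ones(len(P))],P[:,2],rcond=None)[0])
E
```

```text
[0.56306173 0.119585   0.189935  ] [-3.14149056 -0.00484987 -0.01542508]
cart tops
 px [259. 186.] n 3196 [558.1 119.4] 89.8 32.5 long-axis deg -0.9 zmed 51.0
 px [450. 187.] n 3458 [554.  -60.5] 89.5 33.9 long-axis deg -0.5 zmed 50.8
 px [288. 249.] n 1571 [495.1  89.7] 131.7 11.2 long-axis deg 89.5 zmed 54.7
 px [442. 248.] n 1539 [494.5 -59.1] 145.8 9.4 long-axis deg 89.5 zmed 54.5
lying
 px [15. 54.] n 1083 [681.6 341.3] 70.6 25.7 long-axis deg -13.1 zmed 30.8
 px [103. 193.] n 3019 [547.8 277.7] 89.9 33.0 long-axis deg -2.4 zmed 31.1
 px [ 13. 211.] n 2044 [540.4 378.8] 89.9 32.9 long-axis deg 9.3 zmed 30.8
 px [ 32. 283.] n 1345 [441.9 371.4] 59.5 34.0 long-axis deg 9.6 zmed 30.7
floors
 px [255. 166.] n 672 [558.5 120. ] 97.4 40.2 long-axis deg -0.6 zmed 20.7
 px [318. 179.] n 3627 [557.6  59.2] 97.4 39.3 long-axis deg -0.9 zmed 20.6
 px [378. 179.] n 3520 [557.2  -1.9] 97.8 37.6 long-axis deg -0.6 zmed 20.6
 px [436. 153.] n 472 [556.8 -60.6] 99.0 35.7 long-axis deg -3.7 zmed 20.9
 px [495. 182.] n 2847 [ 555.6 -123.9] 97.5 35.3 long-axis deg -0.5 zmed 20.5
[-0.0019588   0.00291713  0.05096899]
```

View pics/w5.png

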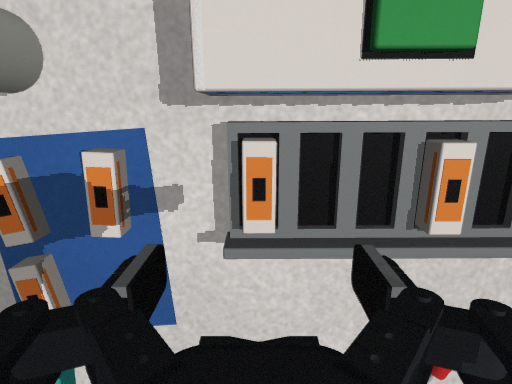

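Bay 1 is filled and flat (cartridge at (259,186), centre within 1 mm). Next is the spare at (103,193), measured at (0.548, 0.278).

Call:
arm_command:
  offset:
    - [-0.1,1,0]
    - [-0.2,2.4,0]
    - [-0.4,3.8,0]
    - [-0.5,5.2,0]
    - [-0.57,6.33,0]
    - [-0.57,6.33,-1]
    - [-0.57,6.33,-2.4]
    - [-0.57,6.33,-3.8]
    - [-0.57,6.33,-5]
    - [-0.57,6.33,-6]
    - [-0.57,6.33,-6]
    - [-0.57,6.33,-6]
  roll: [-0.28,-0.28,-0.28,-0.28,-0.28,-0.28,-0.28,-0.28,-0.28,-0.28,-0.28,-0.28]
  hand: [1,1,1,1,1,1,1,1,1,1,1,1]

```text
time_s: 16.82
eef_pos: [0.5448, 0.2771, 0.0346]
tool_rot: [3.14, 0.006, -0.045]
wrist_force: [0.7, 0.5, 1.0]
opening: 1.002
finger_force: 0.0
```

Call:
arm_command:
  offset:
    - [0.1,0.02,-0.5]
    - [0.1,0.02,-0.92]
    - [0.1,0.02,-0.92]
    - [0.1,0.02,-0.92]
    - [0.1,0.02,-0.92]
    - [0.1,0.02,-0.92]
    - [0.1,0.02,-0.92]
    - [0.1,0.02,-0.92]
    - [0.1,0.02,-0.92]
    - [0.1,0.02,-0.92]
  roll: [0,0,0,0,0,0,0,0,0,0]
  hand: [1,1,1,0,0,0,0,0,0,0]

```text
time_s: 17.65
eef_pos: [0.5506, 0.2786, 0.0155]
tool_rot: [-3.141, -0.002, -0.045]
wrist_force: [-0.3, 0.1, 5.9]
opening: 0.356
finger_force: 60.8
```

Call:
arm_command:
  offset:
    - [0,0,0.4]
    - [0,0,1.2]
    - [0,0,2.2]
    - [0,-0.6,3.2]
    - [0.1,-1.8,3.5]
    - [0.2,-3,3.5]
    - [0.3,-4.3,3.5]
    - [0.41,-5.6,3.5]
    - [0.41,-6.8,3.5]
    - [0.41,-7.9,3.5]
    - [0.41,-8.76,3.5]
    - [0.41,-8.76,3.5]
  roll: [0,0,0,0,0.28,0.28,0.28,0.28,0.28,0.28,0.28,0.28]
  hand: [0,0,0,0,0,0,0,0,0,0,0,0]

```text
time_s: 18.65
eef_pos: [0.5601, 0.0555, 0.1024]
tool_rot: [3.14, 0.0, -0.019]
wrist_force: [0.8, 0.5, -1.2]
opening: 0.354
finger_force: 60.2
```

```bash
cat >> h.py <<'E'
def held():
    c,W,s=shot('wrist'); X,Y,Z=W[...,0],W[...,1],W[...,2]; t=s['eef_pos']
    print('tcp',t.round(4),s['tool_rot'].round(4),'open',round(s['opening'],3),round(s['finger_force'],1),s['wrist_force'].round(1))
    P=W[(abs(Y-t[1])<.012)&(Z>t[2]+.003)&(Z<t[2]+.028)&(abs(X-t[0])<.07)]
    k=np.linalg.lstsq(np.c_[P[:,:2]-t[:2],np.ones(len(P))],P[:,2],rcond=None)[0]
    P=P[abs(P[:,2]-(np.c_[P[:,:2]-t[:2],np.ones(len(P))]@k))<.003]
    far=np.percentile(P[:,0],99.5)
    print('n',len(P),'slope x',k[0].round(3),'top z-tcp',(k[2]-t[2]).round(4),'far x-tcp',(far-t[0]).round(4),'bottom centre x-tcp',(far-t[0]-.045+.03*k[0]).round(4),'bottom z',(k[2]-.03).round(4))
    print('floors');comps((Z>.012)&(Z<.0245)&(X>.45)&(abs(Y)<.2),W,200)
E
python3 -c "
from h import *
held()"
```

```text
tcp [0.5601 0.0555 0.1024] [ 3.1402e+00  2.0000e-04 -1.9100e-02] open 0.354 60.2 [ 0.8  0.5 -1.2]
n 9006 slope x -0.02 top z-tcp 0.0157 far x-tcp 0.0421 bottom centre x-tcp -0.0035 bottom z 0.088
floors
 px [411. 169.] n 909 [556.4 -61.9] 98.9 36.4 long-axis deg -1.8 zmed 20.9
 px [492. 206.] n 4574 [ 555.3 -124.1] 97.9 36.1 long-axis deg -1.0 zmed 20.6
 px [251. 150.] n 1268 [595.9  59.5] 40.0 21.4 long-axis deg 89.3 zmed 20.8
 px [335. 196.] n 6227 [557.   -1.1] 97.8 39.1 long-axis deg -0.6 zmed 20.7
 px [177. 166.] n 678 [566.2 120.9] 82.2 38.3 long-axis deg -0.5 zmed 20.9
```

Call:
arm_command:
  offset:
    - [0.04,0,-0.5]
    - [0.04,0,-1]
    - [0.04,0,-1.5]
    - [0.04,0,-1.8]
    - [0.04,0,-1.9]
    - [0.04,0,-1.9]
    - [0.04,0,-1.9]
  roll: [0,0,0,0,0,0,0]
  hand: [0,0,0,0,0,0,0]

```text
time_s: 19.28
eef_pos: [0.5611, 0.0597, 0.0542]
tool_rot: [-3.142, 0.001, -0.015]
wrist_force: [1.0, -0.3, 0.1]
opening: 0.359
finger_force: 60.2
```

Call:
arm_command:
  offset:
    - [0,0,-0.25]
    - [0,0,-0.5]
    - [0,0,-0.65]
    - [0,0,-0.72]
    - [0,0,-0.72]
    - [0,0,-0.72]
  roll: [0,0,0,0,0,0]
  hand: [0,0,0,0,0,0]

```text
time_s: 19.78
eef_pos: [0.5611, 0.0593, 0.0364]
tool_rot: [-3.142, 0.0, -0.016]
wrist_force: [0.4, 0.1, -0.7]
opening: 0.358
finger_force: 60.2
```

Call:
arm_command:
  offset:
    - [0,0,0]
    - [0,0,0]
    - [0,0,0]
    - [0,0,0]
    - [0,0,0.8]
    - [0,0,2]
    - [0,0,3.5]
    - [0,0,5]
    - [0,0,6]
    - [0,0,6]
    - [0,0,6]
  roll: [0,0,0,0,0,0,0,0,0,0,0]
  hand: [0.45,0.5,0.52,0.52,0.52,0.52,0.6,1,1,1,1]

```text
time_s: 20.7
eef_pos: [0.5625, 0.0592, 0.1888]
tool_rot: [3.141, -0.005, -0.015]
wrist_force: [-1.1, -0.5, -0.4]
opening: 1.002
finger_force: 0.0
```

```bash
cat >> h.py <<'E'
def look():
    c,W,s=shot('wrist'); X,Y,Z=W[...,0],W[...,1],W[...,2]
    print(s['eef_pos'].round(4),s['tool_rot'].round(4))
    print('cart tops');comps((Z>.044)&(Z<.056)&(X>.505)&(X<.62)&(abs(Y)<.2),W,200)
    print('lying');comps((Z>.022)&(Z<.04)&(Y>.2),W,200)
    print('floors');comps((Z>.012)&(Z<.0245)&(X>.45)&(Y<.2),W,200)
E
python3 -c "
from h import *
look()
c,W,s=shot('top'); X,Y,Z=W[...,0],W[...,1],W[...,2];print('top');comps((Z>.02)&(Z<.05)&(Y>.2)&(Y<.5)&(X<.62)&(X>.35),W,30)"
```

```text
[0.5625 0.0592 0.1888] [ 3.1412 -0.0046 -0.0154]
cart tops
 px [258. 185.] n 3225 [558.7  59.1] 89.5 32.6 long-axis deg -1.1 zmed 51.0
 px [194. 186.] n 3268 [558.5 119.3] 89.0 32.5 long-axis deg -1.0 zmed 51.1
 px [386. 188.] n 3389 [553.9 -60.7] 89.9 32.8 long-axis deg -0.7 zmed 50.8
lying
floors
 px [206. 161.] n 459 [558.5 120.7] 98.0 38.7 long-axis deg -0.5 zmed 20.9
 px [253. 169.] n 630 [558.  60.] 97.5 40.1 long-axis deg -0.6 zmed 20.7
 px [318. 179.] n 3663 [556.9  -0.9] 97.6 39.5 long-axis deg -0.7 zmed 20.7
 px [371. 159.] n 547 [556.5 -61. ] 97.3 37.2 long-axis deg -2.0 zmed 20.8
 px [438. 178.] n 3462 [ 555.8 -122.7] 97.9 36.7 long-axis deg -0.6 zmed 20.6
top
 px [111. 192.] n 382 [538.4 380.4] 89.7 33.6 long-axis deg 9.6 zmed 29.4
 px [114. 232.] n 395 [424.9 370.1] 90.6 33.8 long-axis deg 9.4 zmed 29.2
```

Call:
arm_command:
  offset:
    - [-0.05,1,0]
    - [-0.1,2.4,0]
    - [-0.2,3.9,0]
    - [-0.3,5.4,0]
    - [-0.4,6.9,0]
    - [-0.5,8.4,0]
    - [-0.6,9.9,0]
    - [-0.7,11.2,0]
    - [-0.8,12.2,0]
    - [-0.87,12.81,-1]
    - [-0.87,12.81,-2]
    - [-0.87,12.81,-3]
  roll: [0.3,0.6,1,1.3,1.6,1.77,1.77,1.77,1.77,1.77,1.77,1.77]
  hand: [1,1,1,1,1,1,1,1,1,1,1,1]

```text
time_s: 21.8
eef_pos: [0.5377, 0.3805, 0.1083]
tool_rot: [3.141, 0.003, 0.172]
wrist_force: [0.2, -0.6, 0.6]
opening: 1.0
finger_force: 0.0
```

Call:
arm_command:
  offset:
    - [0,0,-1]
    - [0,0,-2]
    - [0,0,-3]
    - [0,0,-3]
    - [0,0,-3]
  roll: [0,0,0,0,0]
  hand: [1,1,1,1,1]

```text
time_s: 22.22
eef_pos: [0.5368, 0.3783, 0.0331]
tool_rot: [3.14, 0.007, 0.17]
wrist_force: [-0.3, 0.9, 0.9]
opening: 0.997
finger_force: 0.0
```

Call:
arm_command:
  offset:
    - [0.05,0.05,-0.5]
    - [0.05,0.05,-0.98]
    - [0.05,0.05,-0.98]
    - [0.05,0.05,-0.98]
    - [0.05,0.05,-0.98]
    - [0.05,0.05,-0.98]
    - [0.05,0.05,-0.98]
    - [0.05,0.05,-0.98]
    - [0.05,0.05,-0.98]
    - [0.05,0.05,-0.98]
  roll: [0,0,0,0,0,0,0,0,0,0]
  hand: [1,1,1,0,0,0,0,0,0,0]

```text
time_s: 23.05
eef_pos: [0.5414, 0.3812, 0.0131]
tool_rot: [-3.141, -0.002, 0.17]
wrist_force: [0.7, -0.4, 4.7]
opening: 0.357
finger_force: 61.3
```

Call:
arm_command:
  offset:
    - [0,0,0.4]
    - [0,0,1.2]
    - [0,0,2.2]
    - [0,-0.6,3.2]
    - [0.1,-1.8,3.5]
    - [0.2,-3.1,3.5]
    - [0.3,-4.4,3.5]
    - [0.4,-5.7,3.5]
    - [0.5,-7,3.5]
    - [0.6,-8.3,3.5]
    - [0.69,-9.6,3.5]
    - [0.69,-10.9,3.5]
  roll: [0,0,0,-0.2,-0.5,-0.8,-1.1,-1.4,-1.78,-1.78,-1.78,-1.78]
  hand: [0,0,0,0,0,0,0,0,0,0,0,0]

```text
time_s: 24.05
eef_pos: [0.5577, 0.1067, 0.0999]
tool_rot: [3.142, -0.0, -0.016]
wrist_force: [0.9, -0.6, -0.8]
opening: 0.359
finger_force: 60.6
```

Call:
arm_command:
  offset:
    - [0,-1.3,0]
    - [0,-2.5,0]
    - [0,-3.5,0]
    - [0,-4.2,0]
    - [0,-4.37,0]
    - [0,-4.37,0]
    - [0,-4.37,0]
    - [0,-4.37,0]
  roll: [0,0,0,0,0,0,0,0]
  hand: [0,0,0,0,0,0,0,0]

```text
time_s: 24.72
eef_pos: [0.5577, 0.0001, 0.0995]
tool_rot: [-3.141, 0.0, -0.016]
wrist_force: [-0.1, 0.1, -2.3]
opening: 0.355
finger_force: 60.6
```

```bash
python3 -c "
from h import *
held()"
```

```text
tcp [5.577e-01 1.000e-04 9.950e-02] [-3.1412e+00  4.0000e-04 -1.5600e-02] open 0.355 60.6 [-0.1  0.1 -2.3]
n 9322 slope x -0.024 top z-tcp 0.0181 far x-tcp 0.0436 bottom centre x-tcp -0.0021 bottom z 0.0876
floors
 px [ 83. 141.] n 371 [604.7 122.1] 36.4 5.3 long-axis deg 90.0 zmed 21.0
 px [184. 165.] n 572 [566.5  60.9] 80.5 38.8 long-axis deg -0.8 zmed 20.8
 px [258. 147.] n 1267 [598.   -0.6] 40.2 15.3 long-axis deg 89.2 zmed 20.7
 px [333. 166.] n 1131 [564.5 -61.3] 81.7 38.6 long-axis deg -0.8 zmed 20.7
 px [426. 198.] n 6504 [ 555.5 -122.9] 97.7 37.2 long-axis deg -0.6 zmed 20.6
```

Call:
arm_command:
  offset:
    - [0.05,-0.02,-0.5]
    - [0.05,-0.02,-1]
    - [0.05,-0.02,-1.5]
    - [0.05,-0.02,-1.9]
    - [0.05,-0.02,-2.2]
    - [0.05,-0.02,-2.4]
    - [0.05,-0.02,-2.55]
    - [0.05,-0.02,-2.63]
    - [0.05,-0.02,-2.63]
    - [0.05,-0.02,-2.63]
  roll: [0,0,0,0,0,0,0,0,0,0]
  hand: [0,0,0,0,0,0,0,0,0,0]

```text
time_s: 25.6
eef_pos: [0.5595, -0.0016, 0.0342]
tool_rot: [3.141, -0.001, -0.017]
wrist_force: [0.0, -0.4, -0.9]
opening: 0.357
finger_force: 60.7
```

Call:
arm_command:
  offset:
    - [0,0,0]
    - [0,0,0]
    - [0,0,0]
    - [0,0,0]
    - [0,0,0.8]
    - [0,0,2]
    - [0,0,3.5]
    - [0,0,5]
    - [0,0,6]
    - [0,0,6]
    - [0,0,6]
  roll: [0,0,0,0,0,0,0,0,0,0,0]
  hand: [0.45,0.5,0.52,0.52,0.52,0.52,0.6,1,1,1,1]

```text
time_s: 26.52
eef_pos: [0.5605, -0.0017, 0.186]
tool_rot: [3.141, -0.005, -0.016]
wrist_force: [0.4, 0.3, -0.8]
opening: 1.001
finger_force: 0.0
```

```bash
python3 -c "
from h import *
look()
c,W,s=shot('top'); X,Y,Z=W[...,0],W[...,1],W[...,2];print('top');comps((Z>.02)&(Z<.05)&(Y>.2)&(Y<.5)&(X<.62)&(X>.35),W,30)"
```

```text
[ 0.5605 -0.0017  0.186 ] [ 3.1407 -0.0046 -0.0165]
cart tops
 px [258. 183.] n 3292 [558.9  -1.7] 89.3 32.4 long-axis deg -1.1 zmed 51.0
 px [193. 184.] n 3363 [558.9  59. ] 89.3 32.7 long-axis deg -1.2 zmed 51.1
 px [128. 186.] n 3472 [558.1 119.1] 89.7 32.5 long-axis deg -1.0 zmed 51.1
 px [322. 187.] n 3347 [554. -61.] 89.8 32.8 long-axis deg -0.7 zmed 50.9
lying
floors
 px [378. 178.] n 3642 [ 555.7 -121.9] 98.4 38.0 long-axis deg -0.8 zmed 20.6
 px [139. 155.] n 334 [558.5 121.4] 97.4 37.4 long-axis deg -0.2 zmed 21.0
 px [205. 162.] n 389 [558.1  60.8] 98.1 39.1 long-axis deg -0.7 zmed 20.8
 px [244. 167.] n 538 [5.571e+02 1.000e-01] 97.5 40.1 long-axis deg -0.9 zmed 20.7
 px [308. 162.] n 669 [556.2 -60.7] 97.3 39.0 long-axis deg -0.8 zmed 20.7
top
 px [114. 232.] n 399 [424.9 370. ] 90.0 34.8 long-axis deg 11.1 zmed 29.3
```

Call:
arm_command:
  offset:
    - [-0.3,0.9,0]
    - [-0.8,2.2,0]
    - [-1.3,3.6,0]
    - [-1.8,5,0]
    - [-2.3,6.4,0]
    - [-2.8,7.8,0]
    - [-3.3,9.2,0]
    - [-3.8,10.6,0]
    - [-4.3,12,0]
    - [-4.8,13.3,0]
    - [-5.2,14.4,0]
    - [-5.37,14.87,0]
  roll: [0.2,0.4,0.6,0.8,1,1.2,1.4,1.6,1.75,1.75,1.75,1.75]
  hand: [1,1,1,1,1,1,1,1,1,1,1,1]

```text
time_s: 27.62
eef_pos: [0.422, 0.3727, 0.1815]
tool_rot: [3.141, 0.004, 0.17]
wrist_force: [0.4, -0.8, -0.4]
opening: 0.998
finger_force: 0.0
```

Call:
arm_command:
  offset:
    - [0,0,-0.8]
    - [0,0,-1.6]
    - [0,0,-2]
    - [0,0,-2]
  roll: [0,0,0,0]
  hand: [1,1,1,1]

```text
time_s: 27.95
eef_pos: [0.4226, 0.3685, 0.1296]
tool_rot: [3.139, 0.007, 0.166]
wrist_force: [-0.6, -0.4, -1.0]
opening: 1.001
finger_force: 0.0
```

```bash
python3 -c "
from h import *
look()"
```

```text
[0.4226 0.3685 0.1296] [3.1388 0.0074 0.1663]
cart tops
lying
 px [  3. 109.] n 1177 [465.8 569.7] 129.1 4.4 long-axis deg -0.9 zmed 25.5
 px [257. 185.] n 4326 [426.1 369.5] 89.7 32.5 long-axis deg 9.3 zmed 31.0
 px [224. 314.] n 1529 [298.9 380.2] 49.3 32.2 long-axis deg -4.9 zmed 30.8
 px [339. 336.] n 849 [295.1 266.5] 37.1 26.9 long-axis deg -86.6 zmed 30.2
floors
```

Call:
arm_command:
  offset:
    - [0.05,0.03,-1]
    - [0.05,0.03,-2.2]
    - [0.05,0.03,-3.3]
    - [0.05,0.03,-4.1]
    - [0.05,0.03,-4.6]
    - [0.05,0.03,-4.77]
    - [0.05,0.03,-4.77]
    - [0.05,0.03,-4.77]
  roll: [0,0,0,0,0,0,0,0]
  hand: [1,1,1,1,1,1,1,1]

```text
time_s: 28.67
eef_pos: [0.4273, 0.3715, 0.0158]
tool_rot: [-3.141, -0.002, 0.167]
wrist_force: [0.8, -0.5, 0.2]
opening: 1.002
finger_force: 0.0
```

Call:
arm_command:
  offset:
    - [0,0,0]
    - [0,0,0]
    - [0,0,0]
    - [0,0,0]
    - [0,0,0]
    - [0,0,0]
    - [0,0,0]
  roll: [0,0,0,0,0,0,0]
  hand: [0,0,0,0,0,0,0]

```text
time_s: 29.25
eef_pos: [0.4268, 0.3715, 0.0154]
tool_rot: [-3.141, -0.001, 0.167]
wrist_force: [-1.2, -0.3, 5.3]
opening: 0.362
finger_force: 61.1
```

Call:
arm_command:
  offset:
    - [0,0,0.4]
    - [0,0,1.2]
    - [0,0,2.2]
    - [0.2,-0.6,3.2]
    - [0.5,-1.7,3.6]
    - [0.8,-2.9,3.6]
    - [1.2,-4.1,3.6]
    - [1.6,-5.4,3.6]
    - [2,-6.7,3.6]
    - [2.4,-8,3.6]
    - [2.8,-9.3,3.6]
    - [3.2,-10.6,3.6]
  roll: [0,0,0,-0.2,-0.4,-0.6,-0.8,-1,-1.2,-1.4,-1.6,-1.74]
  hand: [0,0,0,0,0,0,0,0,0,0,0,0]

```text
time_s: 30.25
eef_pos: [0.5061, 0.1045, 0.1049]
tool_rot: [-3.142, 0.0, -0.016]
wrist_force: [0.5, 0.1, -0.6]
opening: 0.356
finger_force: 60.3
```

Call:
arm_command:
  offset:
    - [0.4,-1.3,0]
    - [0.8,-2.6,0]
    - [1.1,-3.9,0]
    - [1.4,-5.2,0]
    - [1.7,-6.5,0]
    - [1.9,-7.7,0]
    - [1.99,-8.6,0]
    - [1.99,-9.1,0]
    - [1.99,-9.1,0]
    - [1.99,-9.1,0]
    - [1.99,-9.1,0]
  roll: [0,0,0,0,0,0,0,0,0,0,0]
  hand: [0,0,0,0,0,0,0,0,0,0,0]

```text
time_s: 31.17
eef_pos: [0.5554, -0.1201, 0.1044]
tool_rot: [-3.141, 0.001, -0.015]
wrist_force: [-0.5, 0.7, -0.5]
opening: 0.357
finger_force: 60.3
```

```bash
python3 -c "
from h import *
held()"
```

```text
tcp [ 0.5554 -0.1201  0.1044] [-3.1407e+00  9.0000e-04 -1.4900e-02] open 0.357 60.3 [-0.5  0.7 -0.5]
n 9214 slope x -0.018 top z-tcp 0.0157 far x-tcp 0.0439 bottom centre x-tcp -0.0016 bottom z 0.0901
floors
 px [ 85. 137.] n 263 [604.7   1.5] 36.7 4.2 long-axis deg -89.0 zmed 21.1
 px [180. 155.] n 790 [563.5 -59.1] 83.7 38.5 long-axis deg -0.6 zmed 20.8
 px [258. 146.] n 1295 [ 596.2 -120.6] 40.2 16.2 long-axis deg 89.1 zmed 20.7
```

Call:
arm_command:
  offset:
    - [0.05,0,-0.5]
    - [0.05,0,-1]
    - [0.05,0,-1.5]
    - [0.05,0,-1.9]
    - [0.05,0,-2.2]
    - [0.05,0,-2.45]
    - [0.05,0,-2.65]
    - [0.05,0,-2.73]
    - [0.05,0,-2.73]
    - [0.05,0,-2.73]
  roll: [0,0,0,0,0,0,0,0,0,0]
  hand: [0,0,0,0,0,0,0,0,0,0]

```text
time_s: 32.05
eef_pos: [0.5575, -0.1217, 0.0366]
tool_rot: [3.141, -0.001, -0.016]
wrist_force: [0.3, 0.2, -0.7]
opening: 0.356
finger_force: 60.3
```

Call:
arm_command:
  offset:
    - [0,0,0]
    - [0,0,0]
    - [0,0,0]
    - [0,0,0]
    - [0,0,0.8]
    - [0,0,2]
    - [0,0,3.5]
    - [0,0,5]
    - [0,0,6]
    - [0,0,6]
    - [0,0,6]
  roll: [0,0,0,0,0,0,0,0,0,0,0]
  hand: [0.45,0.5,0.52,0.52,0.52,0.52,0.6,1,1,1,1]

```text
time_s: 32.97
eef_pos: [0.5585, -0.122, 0.1887]
tool_rot: [3.14, -0.004, -0.015]
wrist_force: [-0.9, 0.2, -1.0]
opening: 0.997
finger_force: 0.0
```

```bash
python3 -c "
from h import *
look()
c,W,s=shot('wrist'); X,Y,Z=W[...,0],W[...,1],W[...,2];print('panel');comps((Z>.044)&(Z<.065)&(X>.45)&(X<.505),W,100);print(s['qpos'])"
```

```text
[ 0.5585 -0.122   0.1887] [ 3.1397 -0.0044 -0.0154]
cart tops
 px [ 65. 184.] n 3540 [558.8  58.3] 89.7 33.3 long-axis deg -1.0 zmed 51.1
 px [130. 183.] n 3413 [558.6  -2.2] 89.3 32.7 long-axis deg -0.8 zmed 51.1
 px [258. 183.] n 3242 [ 557.  -122.1] 89.9 32.4 long-axis deg -2.0 zmed 51.0
 px [ 11. 193.] n 1946 [558.2 112.3] 89.8 23.9 long-axis deg -4.6 zmed 50.8
 px [193. 187.] n 3291 [553.8 -61.3] 89.9 32.4 long-axis deg -0.8 zmed 51.0
lying
floors
 px [506.  32.] n 417 [ 689.9 -352.3] 43.7 11.7 long-axis deg 11.2 zmed 17.4
 px [412.  62.] n 239 [ 666.2 -270. ] 35.7 14.7 long-axis deg 12.0 zmed 18.5
 px [200. 151.] n 506 [556.8 -59.3] 98.0 38.9 long-axis deg -0.4 zmed 20.8
 px [246. 164.] n 612 [ 556. -120.] 97.7 40.2 long-axis deg -0.6 zmed 20.8
 px [434. 239.] n 574 [ 488.9 -333.5] 128.5 43.9 long-axis deg -81.4 zmed 18.2
panel
 px [460. 266.] n 4604 [ 469.2 -322.4] 93.1 50.4 long-axis deg 76.9 zmed 60.5
 px [145. 249.] n 4257 [493.4  -9.8] 288.1 12.9 long-axis deg 89.3 zmed 55.2
[-4.22627541e-01  2.13107199e-01  1.66290817e+00  3.17830536e-06
  1.26452014e+00  1.16358050e+00]
```

All five bays are full and flat. Next I'll close the fingers and come down in front of the panel centre.

Call:
arm_command:
  offset:
    - [-0.8,0.8,0]
    - [-2,2.1,0]
    - [-3.2,3.4,0]
    - [-4.2,4.5,0]
    - [-4.5,4.88,0]
    - [-4.5,4.88,-1]
    - [-4.5,4.88,-2.3]
    - [-4.5,4.88,-3.6]
    - [-4.5,4.88,-4.8]
    - [-4.5,4.88,-5.7]
    - [-4.5,4.88,-6.1]
    - [-4.5,4.88,-6.1]
  roll: [0,0,0,0,0,0,0,0,0,0,0,0]
  hand: [0,0,0,0,0,0,0,0,0,0,0,0]

```text
time_s: 34.07
eef_pos: [0.4418, 0.0012, 0.0307]
tool_rot: [-3.14, 0.007, -0.016]
wrist_force: [-0.8, 0.1, 1.6]
opening: -0.003
finger_force: 0.0
```

Call:
arm_command:
  offset:
    - [0.1,0,0]
    - [0.25,0,0]
    - [0.4,0,0]
    - [0.55,0,0]
    - [0.7,0,0]
    - [0.85,0,0]
    - [1,0,0]
    - [1.15,0,0]
    - [1.3,0,0]
    - [1.45,0,0]
    - [1.6,0,0]
    - [1.6,0,0]
  roll: [0,0,0,0,0,0,0,0,0,0,0,0]
  hand: [0,0,0,0,0,0,0,0,0,0,0,0]

```text
time_s: 35.07
eef_pos: [0.4849, 0.0006, 0.0336]
tool_rot: [-3.141, 0.001, -0.015]
wrist_force: [-3.7, -0.3, 3.1]
opening: 0.004
finger_force: 1.5
```

Call:
arm_command:
  offset:
    - [0.15,0,0]
    - [0.35,0,0]
    - [0.55,0,0]
    - [0.75,0,0]
    - [0.95,0,0]
    - [1.15,0,0]
    - [1.35,0,0]
    - [1.55,0,0]
    - [1.75,0,0]
    - [1.95,0,0]
    - [2.15,0,0]
    - [2.35,0,0]
  roll: [0,0,0,0,0,0,0,0,0,0,0,0]
  hand: [0,0,0,0,0,0,0,0,0,0,0,0]

```text
time_s: 36.07
eef_pos: [0.5428, 0.0002, 0.0333]
tool_rot: [3.141, 0.002, -0.015]
wrist_force: [-5.5, -3.5, 2.3]
opening: -0.001
finger_force: 2.8
```

Call:
arm_command:
  offset:
    - [0.15,0,0]
    - [0.3,0,0]
    - [0.45,0,0]
    - [0.6,0,0]
    - [0.75,0,0]
    - [0.9,0,0]
    - [1.05,0,0]
    - [1.2,0,0]
    - [1.35,0,0]
    - [1.5,0,0]
    - [1.6,0,0]
    - [1.6,0,0]
  roll: [0,0,0,0,0,0,0,0,0,0,0,0]
  hand: [0,0,0,0,0,0,0,0,0,0,0,0]

```text
time_s: 37.07
eef_pos: [0.5828, -0.0002, 0.0333]
tool_rot: [3.141, 0.002, -0.016]
wrist_force: [-5.0, -3.0, 2.4]
opening: -0.0
finger_force: 2.7
```

```bash
python3 - <<'E'
from h import *
c,W,s=shot('wrist','w9.png'); X,Y,Z=W[...,0],W[...,1],W[...,2]; print(s['eef_pos'],s['wrist_force'])
print('panel');comps((Z>.048)&(Z<.058)&(X>.45)&(X<.66)&(abs(Y)<.2),W,100)
print('tops');comps((Z>.07)&(Z<.085)&(X>.55)&(abs(Y)<.2),W,300)
c,W,s=shot('top');X,Y,Z=W[...,0],W[...,1],W[...,2];print('panel');comps((Z>.045)&(Z<.062)&(X>.45)&(X<.64)&(abs(Y)<.2),W,30)
E
```

```text
[ 5.82830347e-01 -2.06375931e-04  3.32987240e-02] [-5.02649814 -2.97719885  2.37684617]
panel
 px [262. 162.] n 3337 [629.1  -2.6] 32.1 18.5 long-axis deg 88.8 zmed 50.7
 px [406. 166.] n 4107 [626.6 -62. ] 32.6 22.3 long-axis deg 89.0 zmed 50.7
 px [  4. 170.] n 396 [629.3 103.5] 20.0 5.0 long-axis deg -7.1 zmed 49.7
 px [114. 163.] n 3459 [629.6  58.2] 32.9 19.0 long-axis deg 87.4 zmed 50.7
 px [255. 232.] n 16280 [5.974e+02 1.000e-01] 221.2 17.7 long-axis deg 89.3 zmed 55.3
tops
 px [255.  78.] n 62279 [ 6.604e+02 -6.000e-01] 166.2 39.6 long-axis deg 89.2 zmed 78.7
 px [265. 288.] n 2928 [583.7  -6.9] 55.7 26.5 long-axis deg 89.1 zmed 80.3
panel
 px [288. 154.] n 84 [ 628.5 -120.7] 28.5 22.6 long-axis deg 88.3 zmed 50.0
 px [201. 156.] n 66 [629.  122.1] 26.0 22.1 long-axis deg 90.0 zmed 50.0
 px [284. 165.] n 159 [ 597.2 -108.2] 90.1 14.3 long-axis deg 89.6 zmed 54.1
 px [196. 167.] n 56 [598.8 137.4] 34.7 10.6 long-axis deg 88.9 zmed 54.4
```

View pics/w9.png

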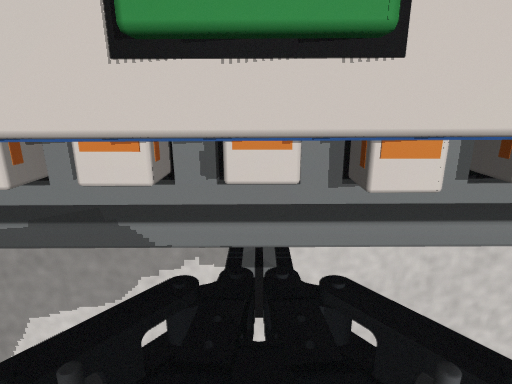

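The drawer is going in cleanly, with the panel at row 225, the fingers at its centre and the cartridges below the lintel. About 25 mm remain.

Call:
arm_command:
  offset:
    - [0.12,0,0]
    - [0.24,0,0]
    - [0.36,0,0]
    - [0.48,0,0]
    - [0.58,0,0]
    - [0.68,0,0]
    - [0.76,0,0]
    - [0.84,0,0]
    - [0.9,0,0]
    - [0.94,0,0]
    - [0.96,0,0]
    - [0.96,0,0]
  roll: [0,0,0,0,0,0,0,0,0,0,0,0]
  hand: [0,0,0,0,0,0,0,0,0,0,0,0]

```text
time_s: 38.17
eef_pos: [0.6065, -0.0001, 0.0331]
tool_rot: [3.141, 0.002, -0.016]
wrist_force: [-4.8, -4.3, 0.9]
opening: 0.003
finger_force: 2.6
```

Call:
arm_command:
  offset:
    - [0.03,0,0]
    - [0.06,0,0]
    - [0.08,0,0]
    - [0.08,0,0]
  roll: [0,0,0,0]
  hand: [0,0,0,0]

```text
time_s: 38.5
eef_pos: [0.6085, -0.0001, 0.033]
tool_rot: [3.141, 0.003, -0.016]
wrist_force: [-5.5, -4.0, 0.5]
opening: 0.003
finger_force: 2.7
```

Call:
arm_command:
  offset:
    - [0.04,0,0]
    - [0.08,0,0]
    - [0.12,0,0]
    - [0.12,0,0]
  roll: [0,0,0,0]
  hand: [0,0,0,0]

```text
time_s: 38.83
eef_pos: [0.6112, -0.0002, 0.0331]
tool_rot: [3.141, 0.003, -0.015]
wrist_force: [-6.1, -3.4, 0.9]
opening: -0.004
finger_force: 3.3
```

Call:
arm_command:
  offset:
    - [0.03,0,0]
    - [0.06,0,0]
    - [0.08,0,0]
    - [0.08,0,0]
  roll: [0,0,0,0]
  hand: [0,0,0,0]

```text
time_s: 39.17
eef_pos: [0.6112, -0.0002, 0.033]
tool_rot: [3.141, 0.008, -0.015]
wrist_force: [-14.7, -4.3, 9.1]
opening: 0.002
finger_force: 7.4
```

The force jump marks the stop. I'm backing off slowly.

Call:
arm_command:
  offset:
    - [-0.05,0,0]
    - [-0.1,0,0]
    - [-0.15,0,0]
    - [-0.25,0,0]
    - [-0.4,0,0]
    - [-0.7,0,0]
    - [-1.2,0,0]
    - [-2,0,0]
    - [-3,0,0]
    - [-4,0,1]
    - [-5,0,2.5]
    - [-6,0,4]
  roll: [0,0,0,0,0,0,0,0,0,0,0,0]
  hand: [0,0,0,0,0,0,0,0,0,0,0,0]

```text
time_s: 40.17
eef_pos: [0.4664, 0.0011, 0.1282]
tool_rot: [-3.141, 0.001, -0.015]
wrist_force: [1.4, -0.3, -0.3]
opening: 0.0
finger_force: 0.0
```

Call:
arm_command:
  offset:
    - [-0.5,1,1]
    - [-1,2.2,1.5]
    - [-1,3.5,1.5]
    - [-1,5,1.5]
    - [-1,6,1.5]
    - [-1,6,1.5]
    - [-1,6,1.5]
    - [-1,6,1.5]
  roll: [0,0,0,0,0,0,0,0]
  hand: [0,0,0,0,0,0,0,0]

```text
time_s: 40.83
eef_pos: [0.4433, 0.1505, 0.1658]
tool_rot: [3.142, -0.001, -0.015]
wrist_force: [0.4, -0.7, -0.3]
opening: 0.001
finger_force: 0.0
```

```bash
python3 - <<'E'
from h import *
c,W,s=shot('top','top9.png');X,Y,Z=W[...,0],W[...,1],W[...,2];print(s['eef_pos'],s['wrist_force']);print('panel');comps((Z>.045)&(Z<.062)&(X>.45)&(X<.64)&(abs(Y)<.2),W,30)
print('carton');comps((Z>.045)&(Z<.075)&(X<.6)&(X>.35)&(Y<-.2)&(Y>-.45),W,30)
E
```

```text
[0.44334759 0.15054005 0.16576884] [ 0.44887038 -0.7155702  -0.31503648]
panel
 px [245. 158.] n 526 [6.204e+02 2.000e-01] 307.9 14.6 long-axis deg 89.5 zmed 54.0
carton
 px [369. 210.] n 839 [ 464.6 -335.5] 122.0 51.9 long-axis deg 77.2 zmed 59.7
```

View pics/top9.png

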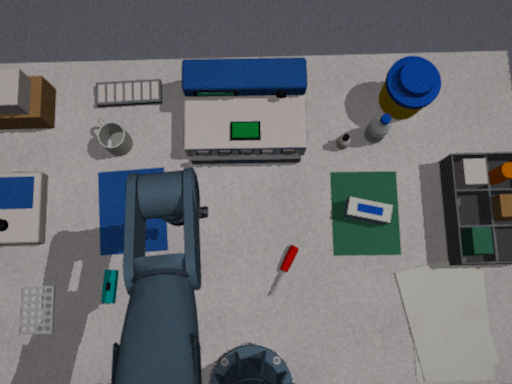

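The drawer is shut and holding (panel at row 158, travel from 0.4908 to 0.6204 m). The carton is upright on the green mat at (369,210), the mug and bottles haven't moved, and the robot is clear.

```bash
python3 -c "
from station import workorder
print(workorder.sign_off())"
```

```text
the job is handed in; nothing more can be done
None
```

The job is handed in, though the sign-off gave no verdict: the carton stands upright on the green mat, all five bays hold a cartridge, and the drawer is pushed home and stayed shut when I let go, with the mug and bottles where they started.

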